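# Weigh out the last bath ball with a scoop

### The job

Weigh out the last bath ball: set the ceramic dish squarely in the middle of the scale's pan and let go of it, then take the scoop, pick up the ball from the bin with it (it rolls, so back it into a corner) and tip it into the dish so that it sits on the dish's ring. The ball is unwrapped and crumbles, so never touch it with the fingers or drop it from a height; finish with the scoop standing flat on the counter again and leave the other goods where they are.

Things in the scene. Friction and masses are not known exactly. Their poses are not given: they have to be found in the camera images.
- bin: Open wooden box fixed on the counter, its long sides along its own y. Outside 174 (x) x 244 (y) x 72 mm high, walls and floor 7 mm thick, so inside 160 x 230 mm and 65 mm deep. Origin: centre of its underside, on the counter; z up. A tall shelf unit stands behind bin and scale: its front is 0.64 m ahead of the robot.
- bath_ball: Smooth hard off-white ball of 60 mm diameter, about 100 g, with a fine seam; it rolls at a touch and is slippery (friction about 0.4). Origin: its centre. Lies on the floor of the bin at the start, in the half towards the bin's +y end.
- scoop: Steel scoop, 84 mm wide, 180 mm long, 0.15 kg, stands flat on its heel. Origin: middle of its width on the heel's underside, x towards the mouth, z up. Heel flat from x = -46 to -5 mm; from there the floor (2.5 mm thick) ramps up at 22 degrees to the lip at x = 50, z = 22 mm, where it is 70 mm wide. Sides 13 to 18 mm high; back plate at x = -45, 38 mm high.
- scoop_handle (a point): Point on the scoop's axis inside its wooden handle at the place to grip: at [-85, 0, 49] mm in the scoop's frame. The handle is 16 mm wide (along the scoop's y), 22 mm thick, and rises at 30 degrees from the back plate to its end at x = -128, z = 74 mm.
- scoop_lip (a point): Middle of the scoop's lip, on its underside edge: at [50, 0, 22] mm in the scoop's frame; same axes.
- dish: Round white ceramic soap dish, 110 mm across, 34 mm high, 0.18 kg; its rim is an upright wall 9 mm thick, inside diameter 92 mm, floor 6 mm. A raised ring (inside diameter 36 mm, 8 mm high) in its middle centres the ball, whose centre then lies 38 mm above the dish's underside. Origin: centre of its underside; z up.
- scale_pan (a point): Middle of the top of the flat steel pan (120 mm diameter, 39 mm above the counter) of the white counter scale. The scale is fixed; its housing is 148 (x) x 140 (y) x 30 mm, display towards the scale's -x.
- orange_candle: Candle with orange flowers in a clear box, 55 x 55 x 66 mm; bystander. Origin: centre of its underside.
- blue_candle: Candle with blue flowers in a clear box, 56 x 56 x 66 mm; bystander. Origin: centre of its underside.
- pink_sachet: Flat patterned sachet, 66 x 98 x 9 mm; bystander. Origin: centre of its underside.
- stamp: Wooden hand stamp, 26 x 45 x 67 mm; bystander. Origin: centre of its underside.
- red_charm: Small red cloth-look charm, 70 x 55 x 16 mm; bystander. Origin: centre of its underside.

How it is judged:
By the outcome, as a careful person would: the job done as asked, in the order asked, and still so for the second after the job is handed in, with the robot touching nothing.
It also fails if it takes over 72 s, if anything falls off the work surface, if the arm or the gripper's body presses on something with over 40 N, if the wrist force passes 120 N, or if a joint passes its speed limit or range.

### The arm

A 6-joint arm with a two-finger parallel gripper is mounted at the origin on a cart in front of the work surface, level with it; the furniture and walls round the work are solid. World frame = base frame: x ahead of the robot, y to its left, z up, the work surface at z = 0. Lengths are in m, angles in rad, forces in N, time in s.
With the tool pointing down it reaches from about 0.35 to 0.875 m from the base axis. Payload 15.5 kg.
Tool frame: the origin (TCP) lies at the centre of the arm's flange, where the gripper is bolted on; the fingertips stand 173 mm ahead of it and the grasp point (between the pads) lies 155 mm ahead of it (arm.grip_depth is the z of the grasp point in the tool frame, in m); z points along the fingers, x is the direction in which the jaws open and shut, and the axes are right-handed (so a half turn about z gives the same grasp; the last joint's range is limited). The gripper opens to 85 mm and grips with 20 to 120 N. Pads are 22 mm wide; open, the fingers measure 114 mm over their backs; the gripper's body (76 mm by 85 mm) begins 54 mm behind the grasp point. The pads swing forward as they close: fully open they stand 13 mm farther back than shut.
Start: joints at [-1.286, 0.494, 1.345, -0, 1.302, -0.096], TCP at [0.232, -0.58, 0.405] pointing down, gripper open.
Joint ranges: [-2.91, 2.91], [-0.82, 2.16], [0.22, 2.67], [-1.22, 4.37], [0.12, 2.79], [-3.08, 3.08]. Speed limits (rad/s): [1.89, 1.89, 2.57, 3.01, 3.01, 3.01].

### API

Orientations are given as [roll, pitch, yaw] about the fixed x, y, z axes, in that order (R = Rz(yaw) Ry(pitch) Rx(roll)).
In Python, from rig import arm, planner, cams, job gives the robot as it stands. Calls block until the motion is done:
- arm.reach(position, orientation): joint-space move of the TCP to a pose.
- arm.move_straight(position, frame=None, max_speed=0.15, guard=None): straight line of the TCP; frame=None keeps the orientation; max_speed is the mean speed in m/s. With guard (N) it stops when the force on the tool has changed by that much, and returns True; else False.
- arm.move_j(angles): joint-space move.
- arm.gripper_to(opening): opening from 0.0 (shut) to 1.0 (fully open); the grip force is fixed at half the most; returns when the fingers have stopped.
- arm.hold(seconds).
- planner.ik(position, orientation): joint angles nearest the present ones, or None.
- arm.sense(): the state.
- cams.capture(name): name is "side" or "top" or "wrist"; returns the picture (384x512x3 uint8, red, green, blue); there is no depth.
- cams.calibration(name): a dict with "camera_matrix" (3x3 intrinsics, pixels), "rvec" (rotation vector, rad) and "tvec" (3), from world to camera coordinates, as OpenCV has them. Camera axes: x right, y down, z forward; pixel columns grow to the right and rows downward; lengths in m; the calibration is good to about 2 mm. The wrist camera is an equidistant fisheye: a pixel r from the principal point sees the ray r / f radians off the axis. A picture is of the moment at which its call begins: read the wrist's pose just before it. calibration takes no time and is no camera call; for the wrist camera it gives the pose at the moment of the call.
A pose or a line that the arm cannot do raises arm.IKError and nothing moves.
- job.job_done(): hands the job in, once; it reports no verdict.
The state is a dict: "clock": time; "q": joint angles; "joint_velocities": joint speeds; "joint_efforts": joint torques, N m; "ee_pos": TCP position; "tcp_rot": TCP orientation; "contact_force": force on the tool from outside, world axes, zero at the start; "moment": the same for the moment, N m; "finger_gap": opening from 0.0 (shut) to 1.0 (fully open).
Only numpy, scipy, OpenCV 4.12 (cv2) and the standard library are available. Lean on these libraries where they do the work, as an engineer would, in place of code of your own. Each camera call takes 0.05 s, during which the arm holds its last target.

## Working session

There is one attempt and no reset: what is moved stays moved. The work goes in short steps, each a Python script; the robot and the scene stay as the last script left them, time stands still between calls to the robot, and variables do not carry over. Pictures are saved under pics/ and viewed, and the job is handed in when it is done.

```bash
ls; mkdir -p pics; python3 - <<'E'
from rig import arm, planner, cams, job
import cv2
for n in ["side","top","wrist"]:
    c=cams.calibration(n); print(n,c)
    cv2.imwrite(f"pics/{n}0.png",cams.capture(n)[:,:,::-1])
s=arm.sense(); print(s["clock"],s["ee_pos"],s["tcp_rot"],s["contact_force"],arm.grip_depth)
E
```

```text
pics
side {'camera_matrix': array([[444.55488151,   0.        , 249.88909336],
       [  0.        , 444.55488151, 187.16747124],
       [  0.        ,   0.        ,   1.        ]]), 'rvec': array([ 2.30517329, -0.02021179,  0.03077964]), 'tvec': array([-0.49569404,  0.01550267,  1.42860801])}
top {'camera_matrix': array([[458.63932937,   0.        , 246.83437613],
       [  0.        , 458.63932937, 194.06321365],
       [  0.        ,   0.        ,   1.        ]]), 'rvec': array([ 2.1434729 , -2.09224629,  0.18135709]), 'tvec': array([-0.05544578,  0.47040208,  1.37503788])}
wrist {'camera_matrix': array([[297.31863964,   0.        , 249.64397798],
       [  0.        , 297.31863964, 187.75979415],
       [  0.        ,   0.        ,   1.        ]]), 'rvec': array([-2.40805896,  1.62922075,  0.22693329]), 'tvec': array([-0.62362792, -0.03387598,  0.37913946])}
0.15 [ 0.23226171 -0.58013841  0.40424188] [-3.14150811e+00  8.88435751e-04 -1.19000049e+00] [-0.47816614  0.79998976  0.47245066] 0.1547
```

View pics/side0.png

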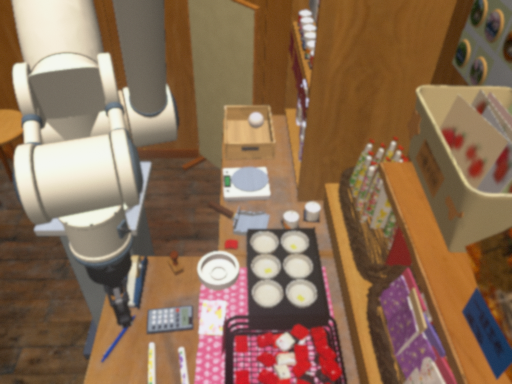

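View pics/top0.png

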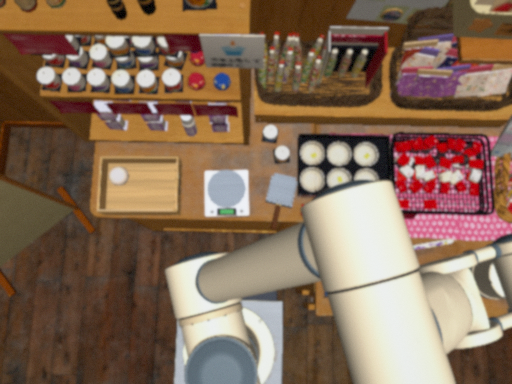

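View pics/wrist0.png

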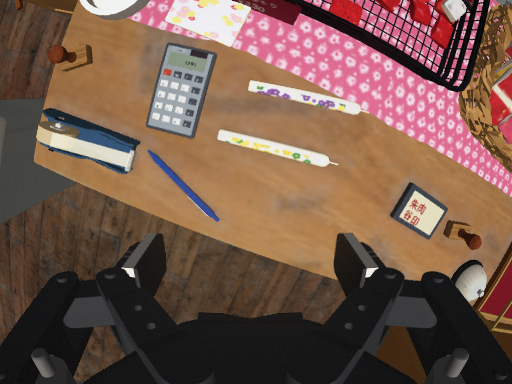

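The side view shows the bin (248,130), ball (256,119), scale (246,182), scoop (250,222), dish (218,268) and the red charm (232,244). In the top view the ball is at (118,176) in the bin (139,185), the pan at (226,187) and the scoop at (283,188). The arm hides the dish there. I'll enlarge both.

```bash
python3 - <<'E'
import cv2
a=cv2.imread("pics/top0.png")[115:235,85:335]; cv2.imwrite("pics/top0z.png",cv2.resize(a,None,fx=3.2,fy=3.2,interpolation=cv2.INTER_CUBIC))
a=cv2.imread("pics/side0.png")[90:350,180:360]; cv2.imwrite("pics/side0z.png",cv2.resize(a,None,fx=2.3,fy=2.3,interpolation=cv2.INTER_CUBIC))
E
```

```text
(no output)
```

View pics/top0z.png

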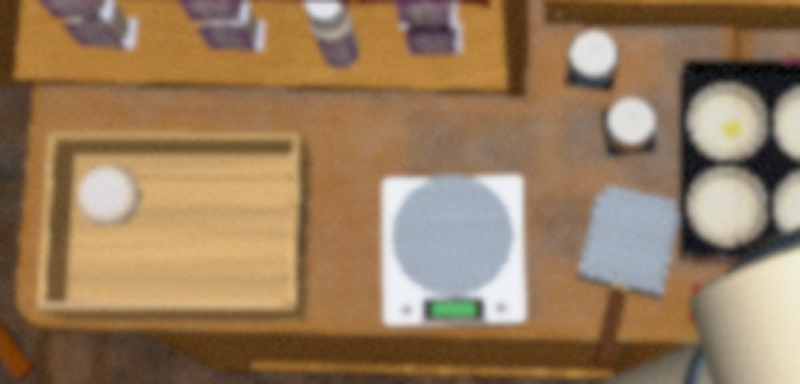

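View pics/side0z.png

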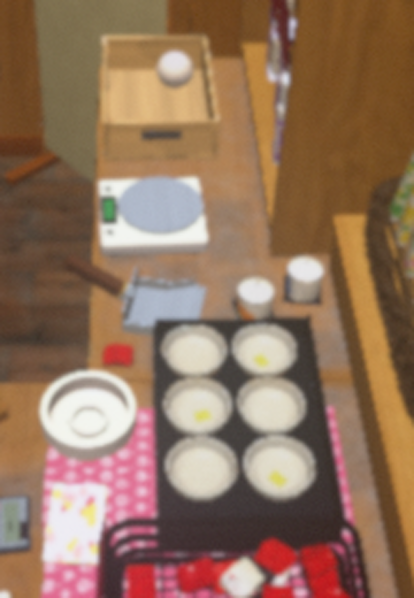

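```bash
cat > h.py <<'E'
import numpy as np, cv2
from scipy.spatial.transform import Rotation as R
def ray(c,uv,fish=False):
    K=c["camera_matrix"]; Rm=cv2.Rodrigues(np.array(c["rvec"],float))[0]; t=np.array(c["tvec"]).ravel()
    x=(uv[0]-K[0,2])/K[0,0]; y=(uv[1]-K[1,2])/K[1,1]
    if fish:
        th=np.hypot(x,y); d=np.array([x/th*np.sin(th),y/th*np.sin(th),np.cos(th)]) if th>1e-9 else np.array([0,0,1.])
    else: d=np.array([x,y,1.])
    return -Rm.T@t, Rm.T@d
def onz(c,uv,z,fish=False):
    o,d=ray(c,uv,fish); s=(z-o[2])/d[2]; return o+s*d
def proj(c,P,fish=False):
    K=c["camera_matrix"]; Rm=cv2.Rodrigues(np.array(c["rvec"],float))[0]; t=np.array(c["tvec"]).ravel()
    p=(np.atleast_2d(P)@Rm.T)+t
    if fish:
        r=np.hypot(p[:,0],p[:,1]); th=np.arctan2(r,p[:,2]); k=th/np.maximum(r,1e-9); xy=p[:,:2]*k[:,None]
    else: xy=p[:,:2]/p[:,2:]
    return xy*[K[0,0],K[1,1]]+K[:2,2]
E
python3 - <<'E'
from rig import cams
from h import *
T=cams.calibration("top");S=cams.calibration("side")
t=lambda u,v,z:onz(T,(85+u/3.2,115+v/3.2),z).round(4)
s=lambda u,v,z:onz(S,(180+u/2.3,90+v/2.3),z).round(4)
print("bin corners top z=.072")
for p in [(50,134),(302,134),(300,314),(38,310)]: print(t(*p,.072))
print("ball",t(107,194,.037),s(175,68,.037))
print("pan",t(452,236,.039),s(160,205,.039))
print("scalecorners",[t(*p,.03)[:2] for p in [(381,179),(523,175),(526,322),(385,327)]])
print("scoop lip L,R, heel",[t(*p,z)[:2] for p,z in [((603,185),.022),((680,200),.022),((662,297),.02),((580,278),.02)]])
print("handle",t(605,362,.074),t(620,295,.035), "side end",s(68,262,.074), s(125,290,.03))
print("scoop side lipL,R", s(208,288,.022),s(197,328,.022), s(122,325,.02),s(132,270,.03))
print("dish rim centre", s(88,412,.034))
print("dish L R T B", [s(*p,.034)[:2] for p in [(40,408),(136,408),(88,370),(88,445)]], s(90,420,.014))
print("charm",s(118,355,.01),"sachet",s(75,522,.009))
print("candles",[s(*p,.066)[:2] for p in[(256,291),(305,272)]],[t(*p,.066)[:2] for p in[(593,52),(631,122)]])
print("muffin pan",[s(*p,.03)[:2] for p in[(155,318),(310,318)]])
print("shelf?")
E
```

```text
bin corners top z=.072
[0.5726 0.4098 0.072 ]
[0.578  0.1662 0.072 ]
[0.4031 0.159  0.072 ]
[0.4011 0.4067 0.072 ]
ball [0.5224 0.3608 0.037 ] [0.5277 0.3612 0.037 ]
pan [0.4877 0.0205 0.039 ] [0.4946 0.015  0.039 ]
scalecorners [array([0.5452, 0.093 ]), array([ 0.5524, -0.0469]), array([ 0.4064, -0.0534]), array([0.3983, 0.0829])]
scoop lip L,R, heel [array([ 0.5459, -0.1262]), array([ 0.5325, -0.2023]), array([ 0.4355, -0.1854]), array([ 0.4525, -0.1051])]
handle [ 0.3645 -0.1283  0.074 ] [ 0.4342 -0.1436  0.035 ] side end [ 0.3743 -0.134   0.074 ] [ 0.4459 -0.141   0.03  ]
scoop side lipL,R [ 0.554  -0.1306  0.022 ] [ 0.5361 -0.2003  0.022 ] [ 0.4421 -0.1925  0.02  ] [ 0.4551 -0.1045  0.03  ]
dish rim centre [ 0.404  -0.3383  0.034 ]
dish L R T B [array([ 0.349 , -0.3319]), array([ 0.4588, -0.3333]), array([ 0.4023, -0.2765]), array([ 0.4053, -0.3836])] [ 0.4056 -0.3344  0.014 ]
charm [ 0.4373 -0.2331  0.01  ] sachet [ 0.393  -0.4642  0.009 ]
candles [array([ 0.6087, -0.1793]), array([ 0.6741, -0.1464])] [array([ 0.6684, -0.1126]), array([ 0.5986, -0.1504])]
muffin pan [array([ 0.4836, -0.1902]), array([ 0.6784, -0.1922])]
shelf?
```

```bash
cat >> h.py <<'E'
g=0.1547
def tool(d, a, sgn):
    """scoop yaw d, tool tilt a: fingers point (sin a)*fwd - cos a * z ; returns rpy, R. sgn: tool x = sgn*scoop y"""
    f=np.array([np.cos(d),np.sin(d),0]); l=np.array([-np.sin(d),np.cos(d),0])
    z=np.sin(a)*f+np.array([0,0,-np.cos(a)]); x=sgn*l; y=np.cross(z,x)
    M=np.c_[x,y,z]; return R.from_matrix(M).as_euler("xyz"), M
HL=np.array([-.085,0,.049]); LIP=np.array([.05,0,.022])
TILT=np.pi/6   # tool tilt relative to scoop frame at grasp
def scoop_tcp(d,p,sgn,ref,refpt,grip=HL,tilt=TILT):
    """TCP pose so that scoop (yaw d, nose-down pitch p) has local point refpt at world ref"""
    Rs=R.from_euler("xyz",[0,p,d]).as_matrix()
    h=np.asarray(ref)+Rs@(grip-np.asarray(refpt))
    rpy,M=tool(d,tilt-p,sgn)
    return h-M[:,2]*g, rpy
E
python3 - <<'E'
from rig import arm,cams,planner
from h import *
W=cams.calibration("wrist"); s=arm.sense()
o,_=ray(W,(250,188),True); M=R.from_euler("xyz",s["tcp_rot"]).as_matrix()
print("cam in tool",(M.T@(o-s["ee_pos"])).round(3), "optical axis in tool",(M.T@cv2.Rodrigues(W["rvec"])[0].T[:,2]).round(2))
def t(n,p,o):
    q=planner.ik(p,o); print(n,np.round(p,3),None if q is None else np.round(q,2))
D=np.array([.404,-.336])
for y in(0,np.pi): t("dish",[.3535,-.336,.19],[np.pi,0,y]); t("pan",[.44,.018,.23],[np.pi,0,y])
for sg in(1,-1):
    print(sg)
    sc=np.array([.493,-.155,0]); 
    t("pick",*scoop_tcp(-.195,0,sg,sc,[0,0,0]))
    for p in(22,0,-15): t("bin%d"%p,*scoop_tcp(np.pi/2+.02,np.radians(p),sg,[.522,.34,.01+(.1 if p<5 else 0)],LIP))
    for p in(-15,0,22,50): t("dish%d"%p,*scoop_tcp(np.pi/2,np.radians(p),sg,[.49,.0,.077],LIP))
    for p in(-15,0,22,50): t("dishX%d"%p,*scoop_tcp(0,np.radians(p),sg,[.478,.018,.077],LIP))
E
```

```text
cam in tool [-0.    -0.07   0.031] optical axis in tool [-0.    0.27  0.96]
dish [ 0.354 -0.336  0.19 ] [-0.88  0.64  1.88 -0.    0.62 -0.88]
pan [0.44  0.018 0.23 ] [-0.09  0.53  1.97 -0.    0.64 -0.09]
dish [ 0.354 -0.336  0.19 ] [-0.88  0.64  1.88 -0.    0.62  2.26]
pan [0.44  0.018 0.23 ] [-0.09  0.53  1.97  0.    0.64  3.05]
1
pick [ 0.334 -0.124  0.183] [-0.62  0.72  2.44  2.73  0.54  1.56]
bin22 [0.525 0.203 0.239] [ 0.22  0.62  1.69  0.19  0.82 -3.06]
bin0 [0.526 0.128 0.271] [-0.02  0.57  1.74  0.65  0.96  2.68]
bin-15 [0.527 0.093 0.211] [-0.15  0.72  1.79  0.93  1.05  2.31]
dish-15 [ 0.49  -0.247  0.178] [-0.73  0.83  1.59  0.57  1.35  2.1 ]
dish0 [ 0.49  -0.212  0.238] [-0.64  0.66  1.66  0.45  1.19  2.25]
dish22 [ 0.49  -0.137  0.306] [-0.43  0.47  1.73  0.15  1.    2.63]
dish50 [ 0.49  -0.013  0.343] [-0.04  0.4   1.76 -0.41  1.01 -2.95]
dishX-15 [0.231 0.018 0.178] None
dishX0 [0.266 0.018 0.238] [-0.23  0.62  2.66  2.96  0.67  1.52]
dishX22 [0.341 0.018 0.306] [-0.13  0.26  2.17  0.03  0.58 -1.73]
dishX50 [0.465 0.018 0.343] [-0.08  0.44  1.69 -0.03  1.37 -1.64]
-1
pick [ 0.334 -0.124  0.183] [-0.62  0.72  2.44  2.73  0.54 -1.58]
bin22 [0.525 0.203 0.239] [0.22 0.62 1.69 0.19 0.82 0.08]
bin0 [0.526 0.128 0.271] [-0.02  0.57  1.74  0.65  0.96 -0.46]
bin-15 [0.527 0.093 0.211] [-0.15  0.72  1.79  0.93  1.05 -0.83]
dish-15 [ 0.49  -0.247  0.178] [-0.73  0.83  1.59  0.57  1.35 -1.04]
dish0 [ 0.49  -0.212  0.238] [-0.64  0.66  1.66  0.45  1.19 -0.89]
dish22 [ 0.49  -0.137  0.306] [-0.43  0.47  1.73  0.15  1.   -0.52]
dish50 [ 0.49  -0.013  0.343] [-0.04  0.4   1.76 -0.41  1.01  0.19]
dishX-15 [0.231 0.018 0.178] None
dishX0 [0.266 0.018 0.238] [-0.23  0.62  2.66  2.96  0.67 -1.62]
dishX22 [0.341 0.018 0.306] [-0.13  0.26  2.17  0.03  0.58  1.41]
dishX50 [0.465 0.018 0.343] [-0.08  0.44  1.69 -0.03  1.37  1.5 ]
```

```bash
python3 - <<'E'
from rig import arm,cams,planner
from h import *
def t(n,p,o):
    q=planner.ik(p,o); print(n,np.round(p,3),None if q is None else np.round(q,2))
sg=-1
for T in (0,8,15):
    T=np.radians(T); print(T)
    sc=np.array([.493,-.155,0]); 
    t("pick",*scoop_tcp(-.195,0,sg,sc,[0,0,0],tilt=T))
    t("pick up",*scoop_tcp(-.195,0,sg,sc+[0,0,.1],[0,0,0],tilt=T))
    for p in(28,22,0,-15): t("bin%d"%p,*scoop_tcp(np.pi/2+.02,np.radians(p),sg,[.522,.34,.01+(.1 if p<5 else 0)],LIP,tilt=T))
    for p in(-15,0,22,50): t("dish%d"%p,*scoop_tcp(np.pi/2,np.radians(p),sg,[.49,.0,.077],LIP,tilt=T))
E
```

```text
0.0
pick [ 0.41  -0.139  0.204] [-0.46  0.58  2.01 -0.    0.55  1.3 ]
pick up [ 0.41  -0.139  0.304] [-0.46  0.38  1.92 -0.    0.84  1.3 ]
bin28 [0.523 0.306 0.234] [ 0.54  0.74  1.46 -0.45  1.23  0.73]
bin22 [0.523 0.283 0.229] [ 0.49  0.71  1.52 -0.38  1.12  0.67]
bin0 [0.525 0.205 0.292] [ 0.27  0.54  1.62 -0.    0.97  0.25]
bin-15 [0.526 0.163 0.251] [ 0.11  0.59  1.72  0.35  0.84 -0.14]
dish-15 [ 0.49  -0.177  0.218] [-0.53  0.64  1.75  0.29  0.91 -0.73]
dish0 [ 0.49  -0.135  0.259] [-0.39  0.54  1.79 -0.    0.82 -0.39]
dish22 [ 0.49  -0.057  0.296] [-0.11  0.48  1.81 -0.51  0.88  0.22]
dish50 [0.49  0.052 0.297] [ 0.23  0.58  1.77 -0.91  1.24  0.75]
0.13962634015954636
pick [ 0.388 -0.134  0.202] [-0.49  0.57  2.12  0.13  0.32  1.15]
pick up [ 0.388 -0.134  0.302] [-0.49  0.34  2.03  0.07  0.64  1.22]
bin28 [0.523 0.286 0.243] [ 0.48  0.69  1.51 -0.35  1.13  0.64]
bin22 [0.524 0.262 0.236] [ 0.42  0.67  1.57 -0.26  1.02  0.56]
bin0 [0.525 0.184 0.29 ] [0.19 0.53 1.66 0.17 0.93 0.07]
bin-15 [0.526 0.142 0.244] [ 0.04  0.61  1.75  0.54  0.86 -0.36]
dish-15 [ 0.49  -0.198  0.211] 
[... 216 characters left out ...]
77 -0.8   1.16  0.63]
0.2617993877991494
pick [ 0.37  -0.131  0.198] [-0.53  0.58  2.22  0.71  0.13  0.55]
pick up [ 0.37  -0.131  0.298] [-0.53  0.32  2.12  0.19  0.47  1.08]
bin28 [0.523 0.268 0.248] [ 0.43  0.66  1.55 -0.24  1.04  0.54]
bin22 [0.524 0.244 0.239] [ 0.36  0.64  1.61 -0.14  0.94  0.43]
bin0 [0.526 0.165 0.286] [ 0.12  0.53  1.69  0.33  0.92 -0.1 ]
bin-15 [0.526 0.125 0.235] [-0.03  0.63  1.77  0.69  0.9  -0.53]
dish-15 [ 0.49  -0.215  0.202] [-0.65  0.72  1.67  0.46  1.13 -0.93]
dish0 [ 0.49  -0.175  0.253] [-0.53  0.58  1.73  0.27  0.98 -0.7 ]
dish22 [ 0.49  -0.096  0.306] [-0.28  0.45  1.78 -0.15  0.89 -0.18]
dish50 [0.49  0.023 0.324] [ 0.11  0.47  1.77 -0.7   1.1   0.5 ]
```

```bash
python3 - <<'E'
from rig import arm,cams
from h import *
arm.reach([.3535,-.336,.34],[np.pi,0,0]); print(arm.sense()["clock"])
arm.gripper_to(0.45); s=arm.sense(); print(s["clock"],s["ee_pos"],s["finger_gap"])
import pickle
pickle.dump(cams.calibration("wrist"),open("w1.pkl","wb"))
a=cams.capture("wrist"); b=cams.capture("top")
cv2.imwrite("pics/wrist1.png",a[:,:,::-1]); cv2.imwrite("pics/top1.png",b[:,:,::-1])
E
```

```text
1.2333
1.7583 [ 0.35346155 -0.3360949   0.34000428] 0.4493283386800688
```

View pics/wrist1.png

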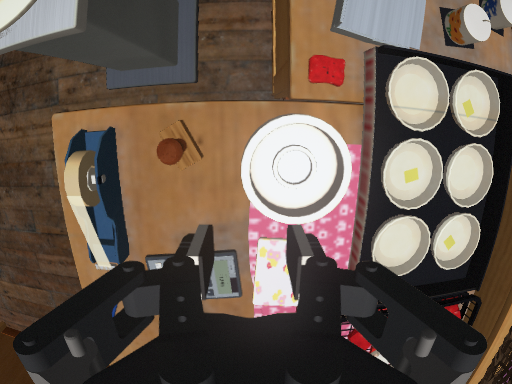

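View pics/top1.png

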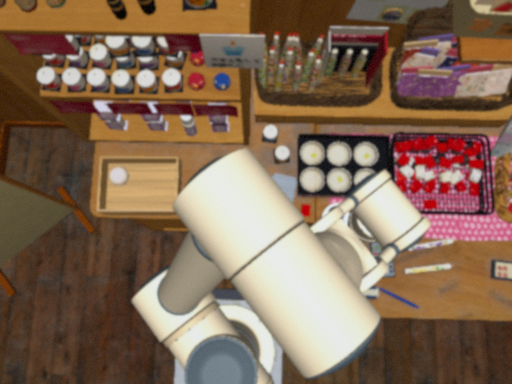

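```bash
python3 - <<'E'
from h import *
import pickle
from scipy.optimize import least_squares
W=pickle.load(open("w1.pkl","rb")); a=cv2.imread("pics/wrist1.png")
hsv=cv2.cvtColor(a,cv2.COLOR_BGR2HSV)
m=((hsv[...,2]>120)&(hsv[...,1]<45)).astype(np.uint8)
m[:100]=0;m[235:]=0;m[:,:230]=0;m[:,362:]=0
m=cv2.morphologyEx(m,cv2.MORPH_OPEN,np.ones((5,5)))
n,l,st,ce=cv2.connectedComponentsWithStats(m); k=l[190,255]; k=k or 1+np.argmax(st[1:,4]); m=(l==k).astype(np.uint8)
c=cv2.convexHull(max(cv2.findContours(m,0,cv2.CHAIN_APPROX_NONE)[0],key=len))[:,0]
P=np.array([onz(W,p,.034,True)[:2] for p in c])
f=least_squares(lambda v:np.hypot(P[:,0]-v[0],P[:,1]-v[1])-v[2],[.404,-.336,.055],loss="soft_l1",f_scale=.001)
print(f.x,np.abs(f.fun).max())
# fixed radius projection comparison
o=a.copy()
for r,z in((.055,.034),(.046,.034),(.018,.014)):
    th=np.linspace(0,6.28,200); X=np.c_[f.x[0]+r*np.cos(th),f.x[1]+r*np.sin(th),th*0+z]
    for u,v in proj(W,X,True): o[int(round(v)),int(round(u))]=(0,0,255)
cv2.imwrite("pics/w1o.png",cv2.resize(o[95:245,220:370],None,fx=4,fy=4,interpolation=cv2.INTER_NEAREST))
E
```

```text
[ 0.40016255 -0.32729197  0.05461789] 0.0033171127688077645
```

View pics/w1o.png

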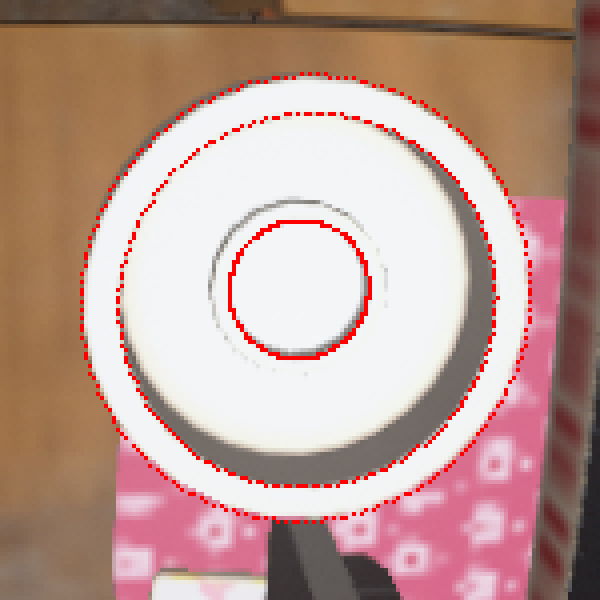

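```bash
python3 - <<'E'
from rig import arm,cams
from h import *
import pickle
o=[np.pi,0,0]
arm.gripper_to(0.27)
arm.reach([.3497,-.3273,.24],o)
print(arm.move_straight([.3497,-.3273,.188],max_speed=.1,guard=6), arm.sense()["ee_pos"])
arm.gripper_to(0.0); s=arm.sense(); print(s["finger_gap"],s["contact_force"])
arm.move_straight([.3497,-.3273,.32],max_speed=.2)
arm.hold(.2)
s=arm.sense(); print(s["clock"],s["finger_gap"],s["contact_force"],s["moment"])
pickle.dump((cams.calibration("wrist"),s["ee_pos"]),open("w2.pkl","wb"))
cv2.imwrite("pics/wrist2.png",cams.capture("wrist")[:,:,::-1])
E
```

```text
False [ 0.34994535 -0.32760585  0.18876499]
0.08708907669698769 [0.46523268 1.00826503 7.30880706]
4.5917 0.08896637480508855 [-0.00324024  0.33036698 -2.05841361] [-0.03471955  0.11643878  0.01008696]
```

View pics/wrist2.png

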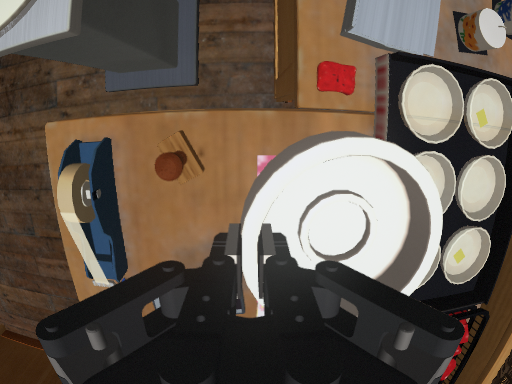

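```bash
python3 - <<'E'
from h import *
import pickle
from scipy.optimize import least_squares
W,e=pickle.load(open("w2.pkl","rb")); a=cv2.imread("pics/wrist2.png")
z0=.034+e[2]-.1888; print(e,z0)
cx,cy=e[0]+.0505,e[1]
o=a.copy()
for r,z in((.055,z0),(.046,z0),(.018,z0-.02)):
    th=np.linspace(0,6.28,400); X=np.c_[cx+r*np.cos(th),cy+r*np.sin(th),th*0+z]
    for u,v in proj(W,X,True): o[int(round(v)),int(round(u))]=(0,0,255)
cv2.imwrite("pics/w2o.png",cv2.resize(o[120:310,230:450],None,fx=3,fy=3,interpolation=cv2.INTER_NEAREST))
E
```

```text
[ 0.34954714 -0.32712658  0.31897221] 0.164172206850255
```

View pics/w2o.png

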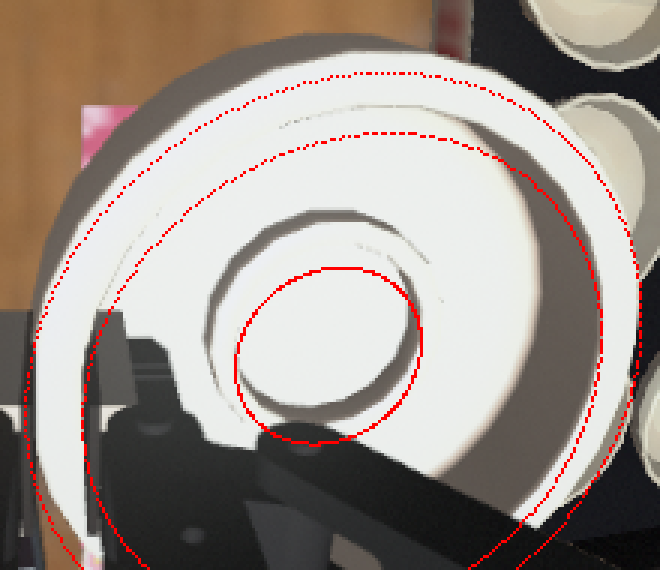

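```bash
python3 - <<'E'
from h import *
import pickle
from scipy.optimize import least_squares
W,e=pickle.load(open("w2.pkl","rb"))
O=np.array([(340,52),(440,58),(500,85),(560,130),(610,200),(635,280),(638,330),(625,400),(560,500),(200,115),(100,200),(50,290),(38,370)])/3+[230,120]
I=np.array([(475,115),(540,165),(585,230),(600,310),(595,370),(560,440),(500,500)])/3+[230,120]
def res(p,full=True):
    c=p[:3]; Rm=R.from_euler("xyz",[p[3],p[4],0]).as_matrix()
    out=[]
    for pts,r in((O,.055),(I,.046)):
        for q in pts:
            o,d=ray(W,q,True); n=Rm[:,2]; s=((c-o)@n)/(d@n); out.append(np.linalg.norm(o+s*d-c)-r)
    return np.array(out)
x0=[e[0]+.0505,e[1],.164,0,0]
f=least_squares(res,x0,loss="soft_l1",f_scale=.001); print(f.x.round(4),f.x[:2]-e[:2],(f.fun*1000).round(1))
f=least_squares(lambda p:res(np.r_[p,0,0]),x0[:3]); print(f.x.round(4),(f.fun*1000).round(1))
E
```

```text
[ 0.4021 -0.325   0.1557  0.0397 -0.0854] [0.05259045 0.00210103] [ 0.6  0.2 -0.9 -1.5 -1.7 -1.  -0.1  1.   0.6 -1.4 -0.4  0.3  0.5  2.1
  0.9  0.8  0.3  0.7 -0.5 -2.3]
[ 0.4021 -0.3245  0.1588] [ 0.3 -0.4 -1.5 -1.9 -1.5 -0.2  1.   2.1  0.5 -0.9  0.3  0.7  0.1  1.5
  0.4  0.7  0.7  1.2 -0.5 -3.4]
```

```bash
python3 - <<'E'
from rig import arm,cams
from h import *
import pickle
o=[np.pi,0,0]
arm.move_straight([.42,-.10,.36],max_speed=.25); arm.hold(.2)
s=arm.sense(); print(s["clock"],s["ee_pos"])
pickle.dump((cams.calibration("wrist"),s["ee_pos"]),open("w3.pkl","wb"))
cv2.imwrite("pics/wrist3.png",cams.capture("wrist")[:,:,::-1])
E
```

```text
5.9583 [ 0.41981528 -0.10073863  0.35982474]
```

View pics/wrist3.png

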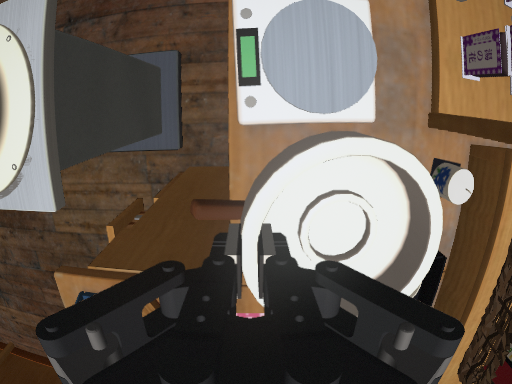

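```bash
python3 - <<'E'
from h import *
import pickle
from scipy.optimize import least_squares
W,e=pickle.load(open("w3.pkl","rb")); a=cv2.imread("pics/wrist3.png")
gr=cv2.cvtColor(a,cv2.COLOR_BGR2GRAY); print(gr[55,320],gr[118,300],gr[55,370])
m=((gr<185)&(gr>110)).astype(np.uint8); m[130:]=0;m[:,:258]=0;m[:,376+4:]=0
m=cv2.morphologyEx(m,cv2.MORPH_OPEN,np.ones((5,5)))
n,l,st,ce=cv2.connectedComponentsWithStats(m); m=(l==l[55,320]).astype(np.uint8)
c=cv2.convexHull(max(cv2.findContours(m,0,cv2.CHAIN_APPROX_NONE)[0],key=len))[:,0]
c=c[c[:,1]>3]
P=np.array([onz(W,p,.039,True)[:2] for p in c])
f=least_squares(lambda v:np.hypot(P[:,0]-v[0],P[:,1]-v[1])-v[2],[.49,.018,.06],loss="soft_l1",f_scale=.001)
print(f.x,np.abs(f.fun).max())
o=a.copy()
for r,z in((.06,.039),):
    th=np.linspace(0,6.28,400); X=np.c_[f.x[0]+r*np.cos(th),f.x[1]+r*np.sin(th),th*0+z]
    for u,v in proj(W,X,True):
        if v>=0:o[int(round(v)),int(round(u))]=(0,0,255)
cv2.imwrite("pics/w3o.png",cv2.resize(o[0:130,220:390],None,fx=4,fy=4,interpolation=cv2.INTER_NEAREST))
E
```

```text
168 235 168
[ 0.49310436 -0.0017941   0.07862075] 0.008240652946616134
```

View pics/w3o.png

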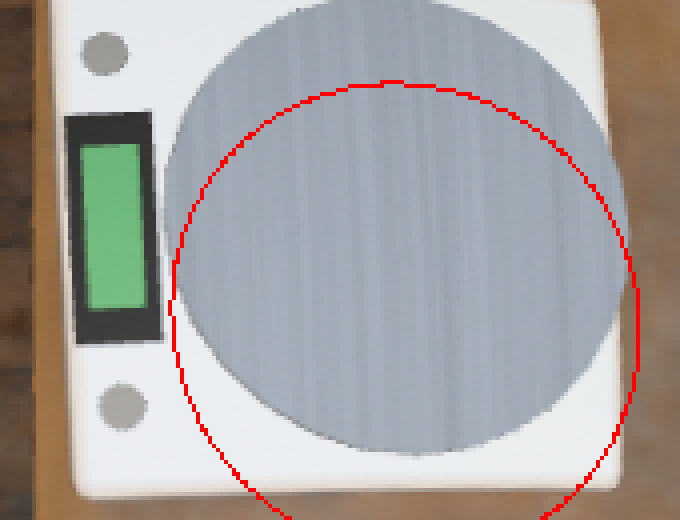

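```bash
python3 - <<'E'
from h import *
import pickle
from scipy.optimize import least_squares
W,e=pickle.load(open("w3.pkl","rb"))
c=np.array([(165,200),(180,290),(220,360),(280,415),(350,447),(415,455),(490,440),(550,400),(595,345),(622,280),(628,220),(610,140),(570,75),(530,30),(200,90),(240,45),(300,8)])/4+[220,0]
P=np.array([onz(W,p,.039,True)[:2] for p in c])
f=least_squares(lambda v:np.hypot(P[:,0]-v[0],P[:,1]-v[1])-v[2],[.49,.018,.06])
print(f.x,(f.fun*1000).round(1))
E
```

```text
[0.49129682 0.02363888 0.05965517] [-0.3  0.1  0.5  0.9  1.1  0.8  0.3 -1.2 -1.7 -1.1 -0.4  0.4  0.9  2.9
 -1.  -1.1 -0.8]
```

```bash
python3 - <<'E'
from rig import arm,cams
from h import *
import pickle
o=[np.pi,0,0]
x,y=.4395,.0202
arm.move_straight([x,y,.30],max_speed=.25)
arm.move_straight([x,y,.247],max_speed=.15); arm.hold(.15)
print(arm.move_straight([x,y,.226],max_speed=.03,guard=2.5)); s=arm.sense(); print(s["ee_pos"],s["contact_force"],s["clock"])
arm.gripper_to(.25); print(arm.sense()["contact_force"])
arm.move_straight([x,y,.34],max_speed=.2)
arm.move_straight([x-.02,y-.10,.40],max_speed=.3);arm.hold(.1)
s=arm.sense(); print(s["clock"],s["ee_pos"])
pickle.dump((cams.calibration("wrist"),s["ee_pos"]),open("w4.pkl","wb"))
cv2.imwrite("pics/wrist4.png",cams.capture("wrist")[:,:,::-1])
cv2.imwrite("pics/top4.png",cams.capture("top")[:,:,::-1])
E
```

```text
True
[0.43928464 0.02020302 0.22778159] [-1.16414275 -0.79110122  9.19115852] 7.9667
[ 0.33846561 -0.17526229 -0.10698935]
9.6 [ 0.41931713 -0.07923465  0.39877662]
```

View pics/wrist4.png

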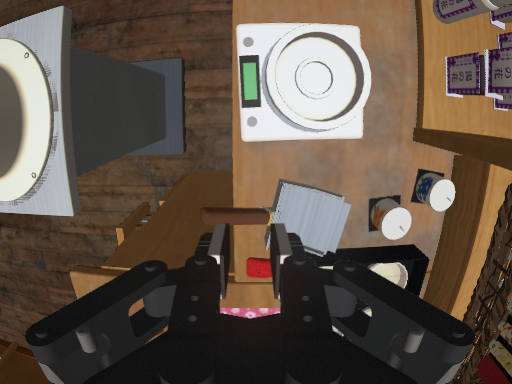

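```bash
python3 - <<'E'
from h import *
import pickle
W,e=pickle.load(open("w4.pkl","rb")); a=cv2.imread("pics/wrist4.png")
S=6;y0,y1,x0,x1=15,150,230,380
o=cv2.resize(a[y0:y1,x0:x1],None,fx=4,fy=4,interpolation=cv2.INTER_CUBIC)
for (cx,cy),r,z,c in(((.4913,.0236),.06,.039,(255,0,0)),((.491,.0225),.055,.073,(0,0,255)),((.491,.0225),.018,.053,(0,0,255)),((.491,.0225),.055,.039,(0,160,0))):
    th=np.linspace(0,6.28,300); X=np.c_[cx+r*np.cos(th),cy+r*np.sin(th),th*0+z]
    for u,v in (proj(W,X,True)-[x0,y0]+.5)*4-.5: cv2.circle(o,(int(u),int(v)),1,c,-1)
cv2.imwrite("pics/w4o.png",o)
E
```

```text
(no output)
```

View pics/w4o.png

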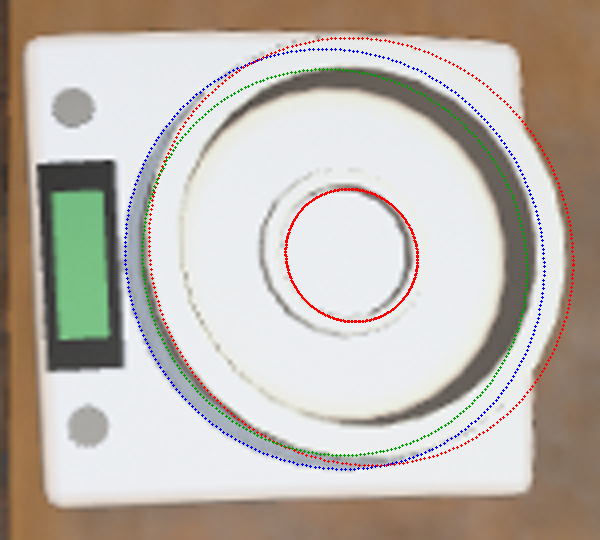

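```bash
python3 - <<'E'
import cv2
a=cv2.imread("pics/top4.png")[115:235,85:335]; cv2.imwrite("pics/top4z.png",cv2.resize(a,None,fx=3.2,fy=3.2,interpolation=cv2.INTER_CUBIC))
E
```

```text
(no output)
```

View pics/top4z.png

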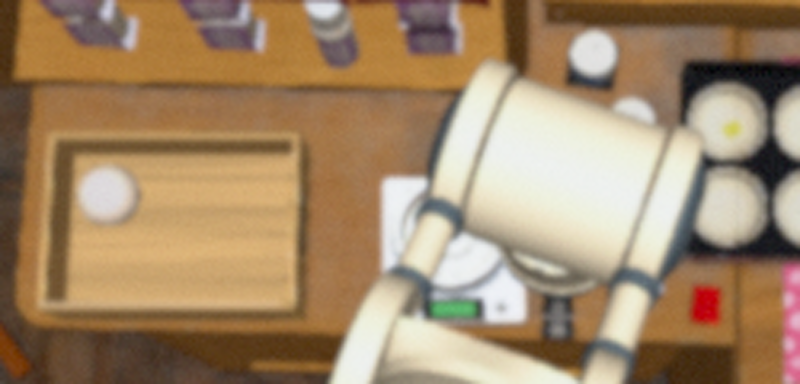

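```bash
python3 - <<'E'
from h import *
import pickle
W,e=pickle.load(open("w4.pkl","rb")); a=cv2.imread("pics/wrist4.png")
x0,y0=190,170
o=cv2.resize(a[y0:270,x0:360],None,fx=4.6,fy=4.6,interpolation=cv2.INTER_CUBIC)
org=np.array([.493,-.155,0]);d=-.195
Rs=R.from_euler("xyz",[0,0,d]).as_matrix()
pts=[(50,35,24),(50,-35,24),(-128,8,74),(-128,-8,74),(-85,8,55),(-85,-8,55),(-45,42,38),(-45,-42,38),(-5,0,2)]
for p in pts:
    u,v=((proj(W,org+Rs@(np.array(p)/1000),True)[0]-[x0,y0]+.5)*4.6); cv2.circle(o,(int(u),int(v)),3,(0,0,255),-1)
cv2.imwrite("pics/w4s.png",o)
E
```

```text
(no output)
```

View pics/w4s.png

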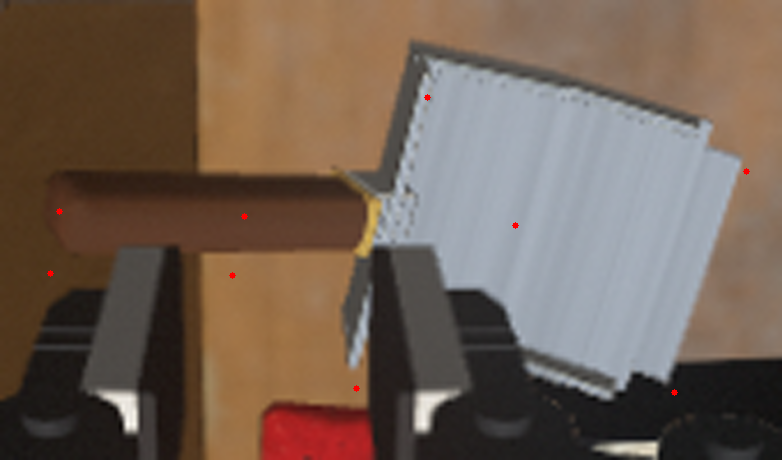

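```bash
cat > fit.py <<'E'
from h import *
import pickle
from scipy.optimize import least_squares
W,e=pickle.load(open("w4.pkl","rb"))
x0=np.array([190,170])
z=lambda p:np.array(p)/4.6-.5+x0
C=[((50,35,24.5),(742,158)),((50,-35,24.5),(668,383)),((-45,42,38),(413,42)),((-45,-42,38),(348,340))]
H=[((-85,0,52),(232,213)),((-115,0,67),(110,213))]
def res(p):
    Rs=R.from_euler("xyz",[0,0,p[2]]).as_matrix(); o=np.array([p[0],p[1],0])
    r=[]
    for P,q in C: r+=list(proj(W,o+Rs@(np.array(P)/1000),True)[0]-z(q))
    for P,q in H: r.append((proj(W,o+Rs@(np.array(P)/1000),True)[0]-z(q))[1])
    return np.array(r)
f=least_squares(res,[.493,-.155,-.195],loss="soft_l1",f_scale=1.5)
print(f.x.round(4)); print(res(f.x).round(1))
Rs=R.from_euler("xyz",[0,0,f.x[2]]).as_matrix(); print(np.r_[f.x[:2],0]+Rs@HL)
E
python3 fit.py
```

```text
[ 0.4903 -0.1484 -0.2115]
[-0.3 -1.3 -0.4 -1.5  1.7  6.  -0.7  5.3 -0.2 -0.9]
[ 0.40714988 -0.13051019  0.049     ]
```

```bash
python3 - <<'E'
from rig import arm,cams
from h import *
import pickle
p,o=scoop_tcp(-.203,0,-1,[.408,-.135,.049],HL,tilt=0)
arm.gripper_to(.75)
arm.reach([p[0],p[1],p[2]+.12],o);arm.hold(.15)
s=arm.sense(); print(s["clock"],s["ee_pos"])
pickle.dump((cams.calibration("wrist"),s["ee_pos"],s["tcp_rot"]),open("w5.pkl","wb"))
cv2.imwrite("pics/wrist5.png",cams.capture("wrist")[:,:,::-1])
E
python3 - <<'E'
from h import *
import pickle
W,e,_=pickle.load(open("w5.pkl","rb")); a=cv2.imread("pics/wrist5.png")
for org,d,c in ((np.array([.493,-.155,0]),-.195,(0,0,255)),(np.array([.4903,-.1484,0]),-.2115,(0,255,0))):
  Rs=R.from_euler("xyz",[0,0,d]).as_matrix()
  pts=[(50,35,24),(50,-35,24),(-128,8,74),(-128,-8,74),(-85,8,55),(-85,-8,55),(-45,42,18),(-45,-42,18),(-5,0,2)]
  for p in pts:
    u,v=proj(W,org+Rs@(np.array(p)/1000),True)[0]; cv2.circle(a,(int(u),int(v)),1,c,-1)
cv2.imwrite("pics/w5s.png",cv2.resize(a[:,100:400],None,fx=1.55,fy=1.55,interpolation=cv2.INTER_CUBIC))
E
```

```text
11.85 [ 0.40806835 -0.13493881  0.3238366 ]
```

View pics/w5s.png

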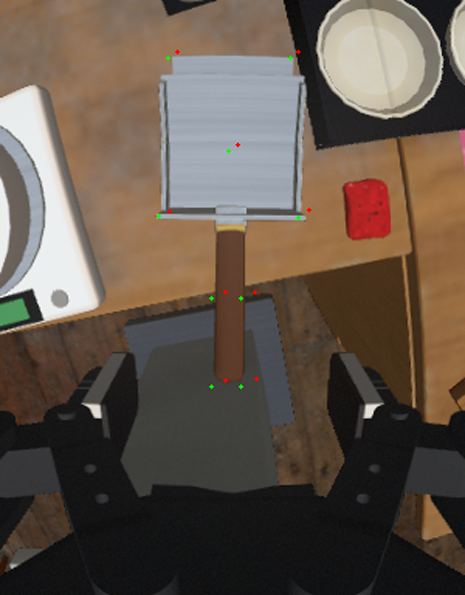

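```bash
python3 - <<'E'
from rig import arm,cams
from h import *
import pickle
p,o=scoop_tcp(-.206,0,-1,[.4073,-.1328,.049],HL,tilt=0)
arm.reach([p[0],p[1],p[2]+.07],o)
print(arm.move_straight([p[0],p[1],p[2]],max_speed=.1,guard=8))
arm.gripper_to(0); s=arm.sense(); print(s["finger_gap"],s["contact_force"],s["ee_pos"],s["tcp_rot"])
arm.move_straight([p[0],p[1],p[2]+.16],max_speed=.2);arm.hold(.15)
s=arm.sense(); print(s["clock"],s["ee_pos"],s["finger_gap"],s["contact_force"],s["moment"])
pickle.dump((cams.calibration("wrist"),s["ee_pos"],s["tcp_rot"]),open("w6.pkl","wb"))
cv2.imwrite("pics/wrist6.png",cams.capture("wrist")[:,:,::-1])
E
python3 - <<'E'
from h import *
import pickle
W,e,r=pickle.load(open("w6.pkl","rb")); a=cv2.imread("pics/wrist6.png")
M=R.from_euler("xyz",r).as_matrix(); h=e+M[:,2]*g
Rs=R.from_euler("xyz",[0,0,-.206]).as_matrix(); c=(0,0,255)
pts=[(50,35,24),(50,-35,24),(-45,42,18),(-45,-42,18),(-5,0,2)]
for p in pts:
    u,v=proj(W,h+Rs@(np.array(p)/1000-HL),True)[0]; cv2.circle(a,(int(u),int(v)),1,c,-1)
cv2.imwrite("pics/w6s.png",cv2.resize(a[:,100:400],None,fx=1.55,fy=1.55,interpolation=cv2.INTER_CUBIC))
E
```

```text
False
0.17362142124892696 [-0.97403109  0.00755466  6.58456095] [ 0.40735134 -0.13283339  0.20394877] [-3.14108870e+00 -1.45322107e-04 -1.77675903e+00]
14.6583 [ 0.40708056 -0.13268946  0.36270616] 0.18287299398773732 [-0.16724425  0.25350697 -0.66379487] [ 0.06320288  0.03709002 -0.05110703]
```

View pics/w6s.png

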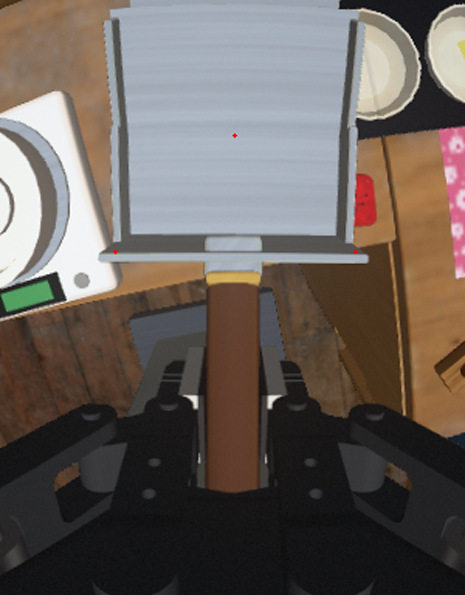

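```bash
python3 - <<'E'
from rig import arm,cams
from h import *
import pickle
arm.move_straight([.43,.14,.37],max_speed=.3);arm.hold(.2)
s=arm.sense(); print(s["clock"],s["ee_pos"])
pickle.dump((cams.calibration("wrist"),s["ee_pos"],s["tcp_rot"]),open("w7.pkl","wb"))
cv2.imwrite("pics/wrist7.png",cams.capture("wrist")[:,:,::-1])
cv2.imwrite("pics/side7.png",cams.capture("side")[:,:,::-1])
E
```

```text
15.975 [0.43004124 0.13903483 0.36999894]
```

View pics/wrist7.png

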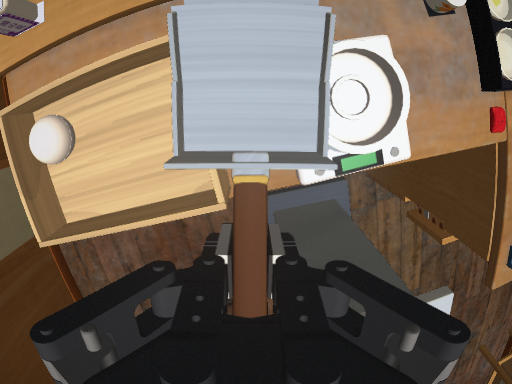

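View pics/side7.png

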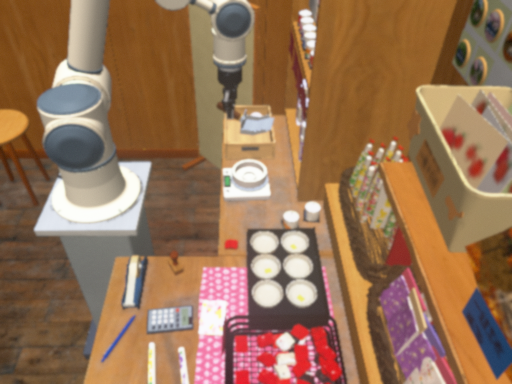

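```bash
python3 - <<'E'
import cv2
a=cv2.imread("pics/wrist7.png")[20:260,0:260]; cv2.imwrite("pics/w7z.png",cv2.resize(a,None,fx=2.5,fy=2.5,interpolation=cv2.INTER_CUBIC))
E
```

```text
(no output)
```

View pics/w7z.png

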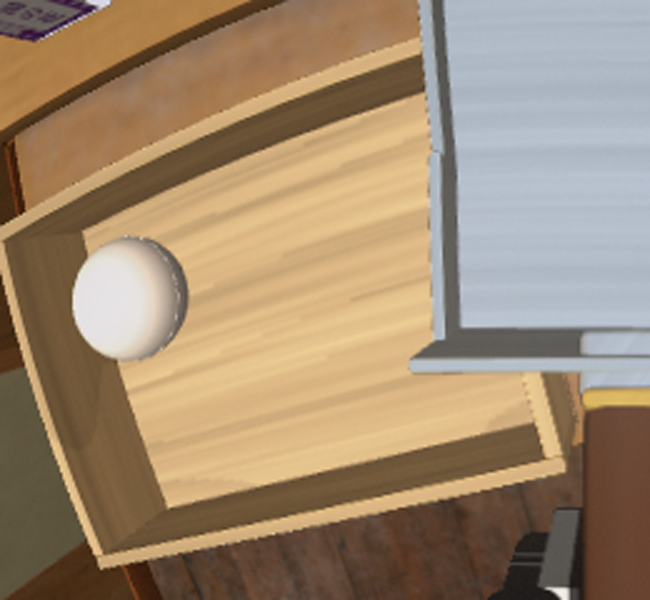

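```bash
python3 - <<'E'
from h import *
import pickle
from scipy.optimize import least_squares
W,e,r=pickle.load(open("w7.pkl","rb"))
z=lambda u,v:np.array([u/2.5-.3,v/2.5+20-.3])
obs=[((.087,.122,.072),(2,240)),((-.087,.122,.072),(102,568)),((-.087,-.122,.072),(566,470)),((.08,.115,.007),(84,232)),((-.08,.115,.007),(167,506)),((-.08,-.115,.007),(540,424))]
for P,q in obs: print(P,onz(W,z(*q),P[2],True).round(4))
def res(p):
    Rs=R.from_euler("z",p[2]).as_matrix()
    return np.ravel([proj(W,Rs@P+[p[0],p[1],0],True)[0]-z(*q) for P,q in obs])
f=least_squares(res,[.489,.285,.02]); print(f.x.round(4),f.fun.round(1))
print("ball",onz(W,z(130,299),.037,True))
b=onz(W,z(130,299),.037,True); Rs=R.from_euler("z",f.x[2]).as_matrix()
print("ball in bin",Rs.T@(b-[f.x[0],f.x[1],0]))
# top cam
from rig import cams
T=cams.calibration("top")
t=lambda u,v:np.array([85+u/3.2,115+v/3.2])
obs2=[((.087,.122,.072),(50,133)),((.087,-.122,.072),(303,134)),((-.087,-.122,.072),(299,316)),((-.087,.122,.072),(38,312))]
def res2(p):
    Rs=R.from_euler("z",p[2]).as_matrix()
    return np.ravel([proj(T,Rs@P+[p[0],p[1],0])[0]-t(*q) for P,q in obs2])
f2=least_squares(res2,[.489,.285,.02]); print(f2.x.round(4),f2.fun.round(1))
b=onz(T,t(107,194),.037); print(b, R.from_euler("z",f2.x[2]).as_matrix().T@(b-[f2.x[0],f2.x[1],0]))
E
```

```text
(0.087, 0.122, 0.072) [0.5698 0.4074 0.072 ]
(-0.087, 0.122, 0.072) [0.4038 0.4084 0.072 ]
(-0.087, -0.122, 0.072) [0.41   0.1675 0.072 ]
(0.08, 0.115, 0.007) [0.5691 0.4074 0.007 ]
(-0.08, 0.115, 0.007) [0.4107 0.405  0.007 ]
(-0.08, -0.115, 0.007) [0.4132 0.1844 0.007 ]
[0.4919 0.2931 0.0223] [-5.6 -2.5 -2.   1.6 -1.1  2.6 -1.2  0.4 -0.3  1.1  6.4 -2.4]
ball [0.5224843  0.36218236 0.037     ]
ball in bin [0.03212405 0.06838487 0.037     ]
[0.488  0.2854 0.0172] [ 0.3  0.2  0.1  0.3 -0.7 -0.6  0.2  0.1]
[0.5223924  0.36075385 0.037     ] [0.03571425 0.07480199 0.037     ]
```

```bash
cat >> h.py <<'E'
BIN=np.array([.489,.287,0.]); BY=.018
RB=R.from_euler("z",BY).as_matrix()
D=np.pi/2+BY
def binpt(xb,yb,z): return BIN*[1,1,0]+RB@np.array([xb,yb,0])+[0,0,z]
def lip_pose(xb,yb,z,p,d=None): return scoop_tcp(D if d is None else d,np.radians(p),-1,binpt(xb,yb,z),LIP,tilt=0)
E
python3 - <<'E'
from rig import arm,cams,planner
from h import *
_,o=tool(D,0,-1)
arm.reach([.43,.14,.37],o); print(arm.sense()["clock"])
p,o=lip_pose(.032,.03,.13,23)
arm.move_straight(p,frame=o,max_speed=.2); 
p,o=lip_pose(.032,.03,.085,23)
arm.move_straight(p,max_speed=.15); arm.hold(.15)
s=arm.sense(); print(s["clock"],s["ee_pos"],p)
for n in("wrist","top","side"): cv2.imwrite(f"pics/{n}8.png",cams.capture(n)[:,:,::-1])
a=cv2.imread("pics/top8.png")[125:225,85:210]; b=cv2.imread("pics/side8.png")[80:180,190:315]
cv2.imwrite("pics/c8.png",cv2.resize(np.hstack([a,b]),None,fx=3.2,fy=3.2,interpolation=cv2.INTER_CUBIC))
E
```

```text
Traceback (most recent call last):
ValueError: expected 9 finite numbers
```

```bash
python3 - <<'E'
from rig import arm,cams,planner
from h import *
o,M=tool(D,0,-1); print(o,M)
arm.reach([.43,.14,.37],o); print(arm.sense()["clock"])
p,o=lip_pose(.032,.03,.13,23)
arm.move_straight(p,frame=o,max_speed=.2); 
p,o=lip_pose(.032,.03,.085,23)
arm.move_straight(p,max_speed=.15); arm.hold(.15)
s=arm.sense(); print(s["clock"],s["ee_pos"],p)
for n in("wrist","top","side"): cv2.imwrite(f"pics/{n}8.png",cams.capture(n)[:,:,::-1])
a=cv2.imread("pics/top8.png")[125:225,85:210]; b=cv2.imread("pics/side8.png")[80:180,190:315]
cv2.imwrite("pics/c8.png",cv2.resize(np.hstack([a,b]),None,fx=3.2,fy=3.2,interpolation=cv2.INTER_CUBIC))
E
```

```text
[3.14159265 0.         0.018     ] [[ 0.999838    0.01799903  0.        ]
 [ 0.01799903 -0.999838    0.        ]
 [-0.          0.         -1.        ]]
17.7167
19.2417 [0.52167015 0.26424642 0.3061927 ] [0.5214137  0.26430743 0.30500443]
```

View pics/wrist8.png

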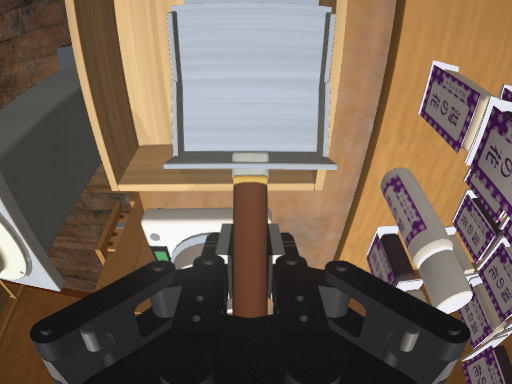

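View pics/c8.png

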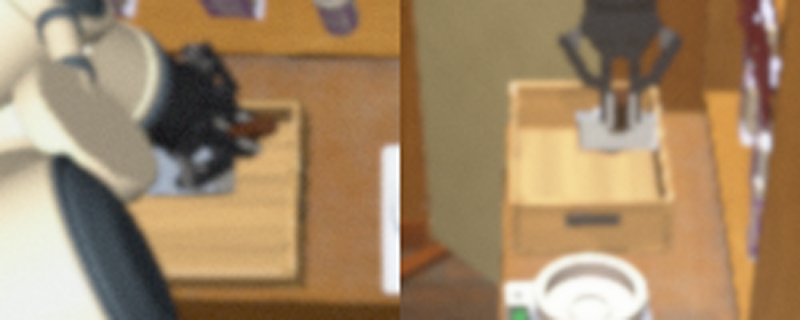

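```bash
python3 - <<'E'
from rig import arm,cams
from h import *
W=cams.calibration("wrist"); s=arm.sense(); a=cv2.imread("pics/wrist8.png"); o=cv2.resize(a,None,fx=1.56,fy=1.56,interpolation=cv2.INTER_CUBIC)
def line(P,Q,c):
    X=np.linspace(P,Q,80)
    for u,v in proj(W,X,True)*1.56:
        if 0<=u<800 and 0<=v<600: cv2.circle(o,(int(u),int(v)),1,c,-1)
for sx in(.08,.087,-.08,-.087): line(binpt(sx,-.122,.072),binpt(sx,.12,.072),(0,0,255))
for sy in(-.115,-.122): line(binpt(-.087,sy,.072),binpt(.087,sy,.072),(0,0,255))
line(binpt(-.08,-.115,.007),binpt(-.08,.115,.007),(0,255,0)); 
M=R.from_euler("xyz",s["tcp_rot"]).as_matrix(); h=s["ee_pos"]+M[:,2]*g
Rs=R.from_euler("xyz",[0,np.radians(23),D]).as_matrix()
for p in [(-45,42,18),(-45,-42,18),(50,35,24),(50,-35,24)]:
    u,v=proj(W,h+Rs@(np.array(p)/1000-HL),True)[0]*1.56; print(u/1.56,v/1.56); cv2.circle(o,(int(u),int(v)),3,(255,0,0),-1)
cv2.imwrite("pics/w8o.png",o[:330])
E
```

```text
170.01272076790946 163.2390190122985
325.0178173396238 163.14952826073826
179.1748044864147 -13.061502739826864
315.5308582533803 -13.49722336202487
```

View pics/w8o.png

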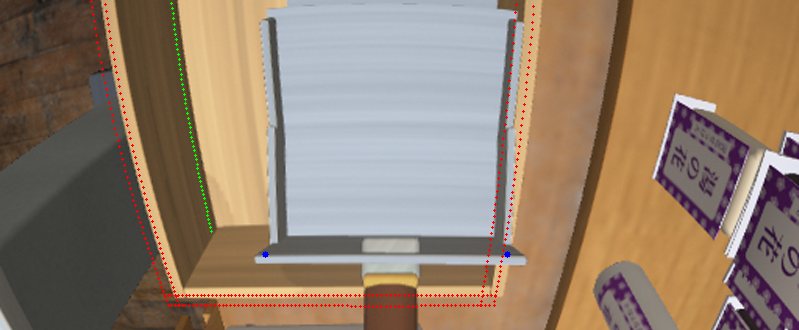

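```bash
python3 - <<'E'
from rig import arm,cams
from h import *
p,o=lip_pose(.0335,.03,.022,23); arm.move_straight(p,max_speed=.1); arm.hold(.15)
p,o=lip_pose(.0335,.03,.002,23)
print(arm.move_straight(p,max_speed=.015,guard=1.5)); s=arm.sense(); print(s["clock"],s["ee_pos"]-p,s["contact_force"],s["moment"])
for n in("wrist","side"): cv2.imwrite(f"pics/{n}9.png",cams.capture(n)[:,:,::-1])
b=cv2.imread("pics/side9.png")[80:180,190:315]
cv2.imwrite("pics/c9.png",cv2.resize(b,None,fx=5,fy=5,interpolation=cv2.INTER_CUBIC))
E
```

```text
True
21.2833 [-4.29934355e-05 -1.21940311e-04  4.27235115e-03] [ 0.98699587 -0.29442584  2.99415862] [ 0.0123165  -0.18062008  0.03209487]
```

View pics/wrist9.png

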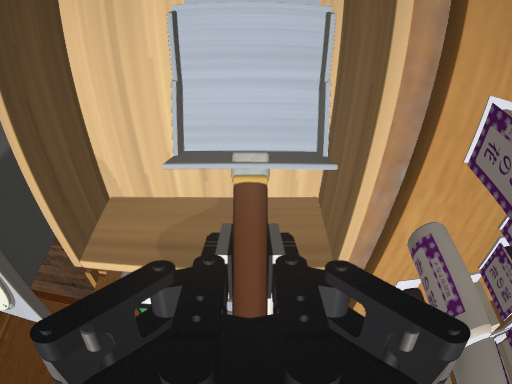

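View pics/c9.png

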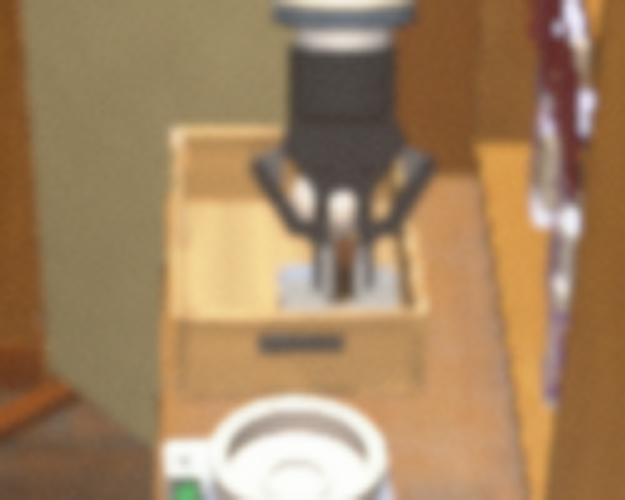

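```bash
python3 - <<'E'
from rig import arm,cams
from h import *
y0=.03
p,o=lip_pose(.0335,.03,.0067,23); arm.move_straight(p,max_speed=.02)
for y,v in((.065,.05),(.085,.03),(.108,.03)):
    p,o=lip_pose(.0335,y,.0067,23); h=arm.move_straight(p,max_speed=v,guard=9)
    s=arm.sense(); print(y,h,s["clock"],(s["ee_pos"]-p).round(4),s["contact_force"].round(2))
    if h: break
for n in("wrist","side"): cv2.imwrite(f"pics/{n}10.png",cams.capture(n)[:,:,::-1])
b=cv2.imread("pics/side10.png")[80:180,190:315]
cv2.imwrite("pics/c10.png",cv2.resize(b,None,fx=5,fy=5,interpolation=cv2.INTER_CUBIC))
E
```

```text
0.065 False 22.4833 [-0.      0.0001 -0.0001] [-0.12  0.81 -0.28]
0.085 False 23.3 [-0.      0.0002 -0.    ] [-0.66 -0.18 -0.8 ]
0.108 False 24.2167 [ 0.      0.0001 -0.    ] [-0.69  1.53 -0.87]
```

View pics/wrist10.png

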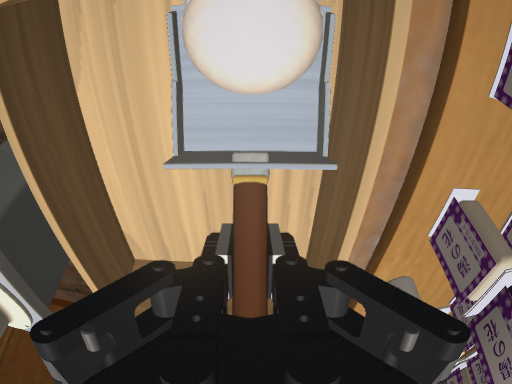

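View pics/c10.png

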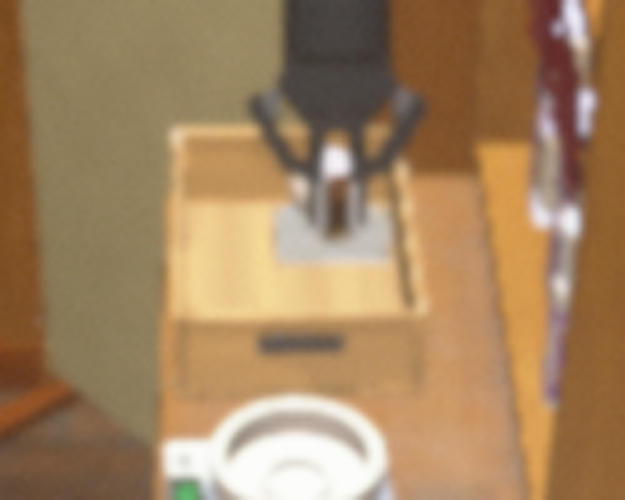

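```bash
python3 - <<'E'
from rig import arm,cams
from h import *
p,o=lip_pose(.0335,.107,.020,15); arm.move_straight(p,frame=o,max_speed=.05); 
p,o=lip_pose(.0335,.103,.040,4); arm.move_straight(p,frame=o,max_speed=.06); arm.hold(.5)
s=arm.sense(); print(s["clock"],(s["ee_pos"]-p).round(4),s["contact_force"].round(2))
cv2.imwrite(f"pics/wrist11.png",cams.capture("wrist")[:,:,::-1])
E
```

```text
26.45 [-0.      0.0001 -0.    ] [-0.46 -0.8  -3.  ]
```

View pics/wrist11.png

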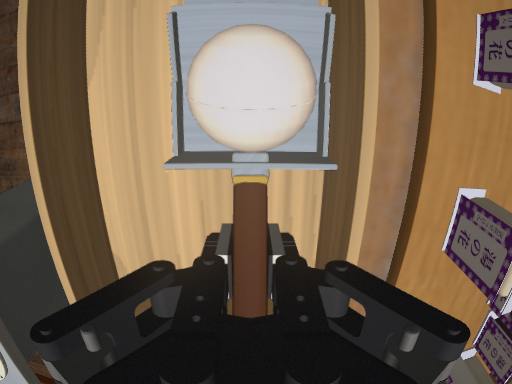

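```bash
cat >> h.py <<'E'
DISH=np.array([.4905,.022,0])
def dp(back,z,p):  # lip 'back' m before dish centre, underside height z
    return scoop_tcp(np.pi/2,np.radians(p),-1,DISH+[0,-back,z],LIP,tilt=0)
E
python3 - <<'E'
from rig import arm,cams,planner
from h import *
p,o=lip_pose(.0335,.095,.17,0); arm.move_straight(p,frame=o,max_speed=.1)
p,o=dp(.05,.17,0); arm.move_straight(p,frame=o,max_speed=.17)
p,o=dp(.03,.13,8); arm.move_straight(p,frame=o,max_speed=.1); arm.hold(.2)
s=arm.sense(); print(s["clock"],(s["ee_pos"]-p).round(4),s["finger_gap"])
for n in("wrist","side"): cv2.imwrite(f"pics/{n}12.png",cams.capture(n)[:,:,::-1])
b=cv2.imread("pics/side12.png")[100:210,190:315]
cv2.imwrite("pics/c12.png",cv2.resize(b,None,fx=5,fy=5,interpolation=cv2.INTER_CUBIC))
E
```

```text
31.3167 [ 0.0001 -0.0006  0.0002] 0.1769169692820895
```

View pics/wrist12.png

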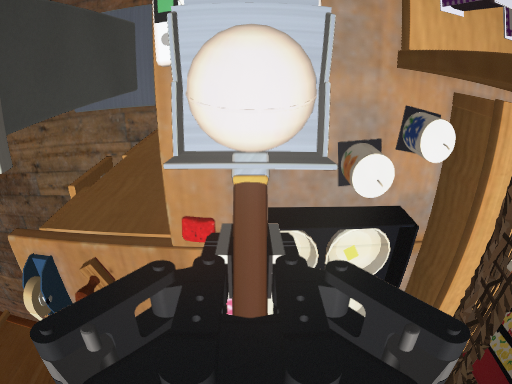

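View pics/c12.png

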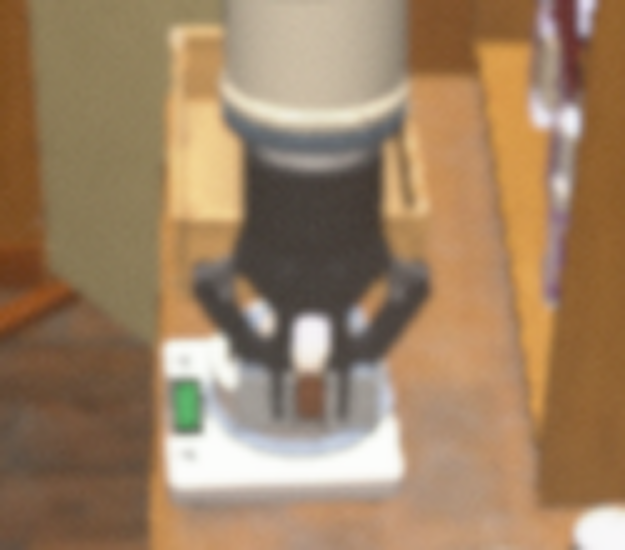

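```bash
python3 - <<'E'
from rig import arm,cams
from h import *
S=cams.calibration("side")
s=arm.sense(); M=R.from_euler("xyz",s["tcp_rot"]).as_matrix(); h=s["ee_pos"]+M[:,2]*g
Rs=R.from_euler("xyz",[0,np.radians(8),np.pi/2]).as_matrix()
z=lambda q:((np.array(q)-[190,100])*5).round(0)
print("grip",z(proj(S,h)[0]),"ball",z(proj(S,h+Rs@(np.array([-.0125,0,.0325])-HL))[0]),"plate",[z(proj(S,h+Rs@(np.array([-.045,y,.01])-HL))[0]) for y in(.042,-.042)])
th=np.linspace(0,6.28,60); 
for r,zz in((.06,.039),(.055,.073)):
    q=z(proj(S,np.c_[.491+r*np.cos(th),.023+r*np.sin(th),th*0+zz])); print(r,q.min(0),q.max(0))
E
```

```text
grip [301. 391.] ball [297. 347.] plate [array([225., 411.]), array([371., 410.])]
0.06 [199. 329.] [385. 450.]
0.055 [206. 293.] [379. 404.]
```

```bash
python3 - <<'E'
from rig import arm,cams,planner
from h import *
PV=LIP+np.array([-.014*np.cos(np.radians(22)),0,-.014*np.sin(np.radians(22))])
def tp(pz,p): return scoop_tcp(np.pi/2,np.radians(p),-1,DISH+[0,-.030,pz],PV,tilt=0)
p,o=tp(.09,15); arm.move_straight(p,frame=o,max_speed=.07)
p,o=tp(.0775,19.5); arm.move_straight(p,frame=o,max_speed=.04)
arm.hold(.2); s=arm.sense(); print(s["clock"],(s["ee_pos"]-p).round(4),s["contact_force"].round(2))
c0=s["clock"]
for a in(23,26):
    p,o=tp(.0765,a); arm.move_straight(p,frame=o,max_speed=.03); s=arm.sense(); print(a,s["clock"],s["contact_force"].round(2),s["moment"].round(3))
cv2.imwrite("pics/wrist13.png",cams.capture("wrist")[:,:,::-1])
E
```

```text
33.0583 [ 0.     -0.0003  0.0001] [ 0.32 -0.29 -3.63]
23 33.6583 [-0.15  0.04 -3.18] [ 0.19   0.022 -0.013]
26 34.2 [ 0.24 -0.37 -2.69] [ 0.234  0.018 -0.029]
```

View pics/wrist13.png

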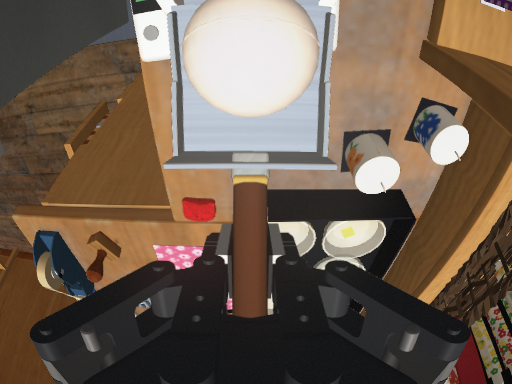

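```bash
python3 - <<'E'
from rig import arm,cams
from h import *
for i in range(4):
    cv2.imwrite(f"pics/wrist14_{i}.png",cams.capture("wrist")[:,:,::-1]); arm.hold(.12)
s=arm.sense(); print(s["clock"],s["contact_force"].round(2))
cv2.imwrite("pics/side14.png",cams.capture("side")[:,:,::-1])
ims=[cv2.imread(f"pics/wrist14_{i}.png")[:190,130:370] for i in range(4)]
b=cv2.resize(cv2.imread("pics/side14.png")[130:210,200:300],None,fx=4.8,fy=4.75,interpolation=cv2.INTER_CUBIC)[:380,:]
o=np.vstack([np.hstack(ims[:2]),np.hstack(ims[2:])]); print(o.shape,b.shape)
cv2.imwrite("pics/c14.png",cv2.resize(o,None,fx=1.5,fy=1.5)); cv2.imwrite("pics/c14b.png",b)
E
```

```text
34.9167 [ 0.01 -0.7  -1.97]
(380, 480, 3) (380, 480, 3)
```

View pics/c14.png

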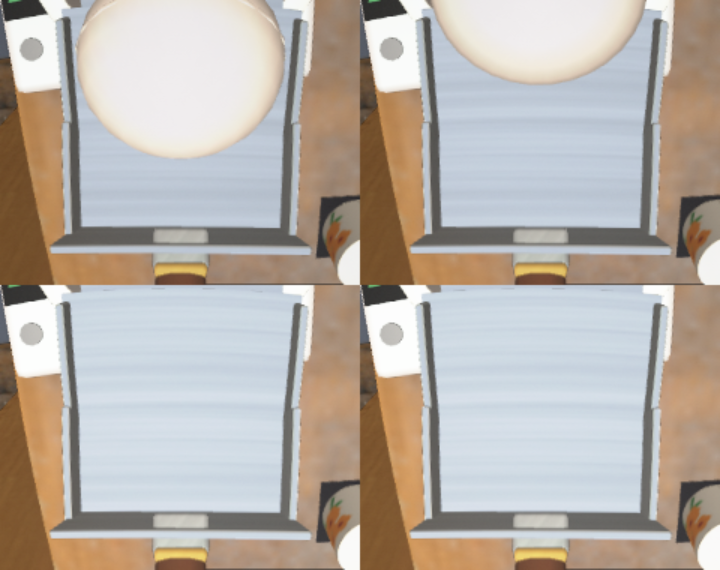

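View pics/c14b.png

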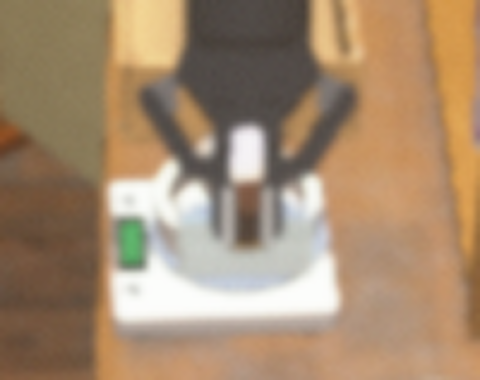

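```bash
python3 - <<'E'
from rig import arm,cams
from h import *
import pickle
e=arm.sense()["ee_pos"]
arm.move_straight(e+[0,-.012,.004],max_speed=.04)
arm.move_straight(e+[0,-.07,.06],max_speed=.12)
arm.move_straight(e+[0,-.14,.10],frame=tool(np.pi/2,0,-1)[0],max_speed=.2); arm.hold(.15)
s=arm.sense(); print(s["clock"],s["ee_pos"],s["contact_force"].round(2))
pickle.dump((cams.calibration("wrist"),s["ee_pos"],s["tcp_rot"]),open("w15.pkl","wb"))
for n in("wrist","side","top"): cv2.imwrite(f"pics/{n}15.png",cams.capture(n)[:,:,::-1])
b=cv2.resize(cv2.imread("pics/side15.png")[130:230,195:295],None,fx=4,fy=4,interpolation=cv2.INTER_CUBIC)
c=cv2.resize(cv2.imread("pics/top15.png")[140:240,180:280],None,fx=4,fy=4,interpolation=cv2.INTER_CUBIC)
cv2.imwrite("pics/c15.png",np.hstack([b,c]))
E
```

```text
37.1 [ 0.49043536 -0.17454153  0.3973941 ] [ 1.07 -0.02 -1.47]
```

View pics/c15.png

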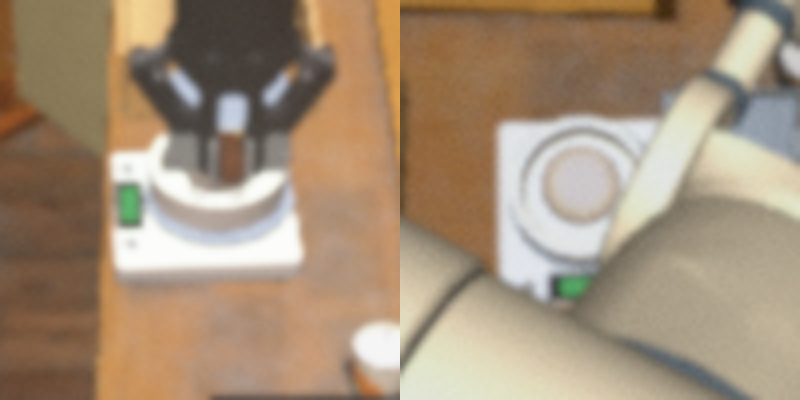

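View pics/wrist15.png

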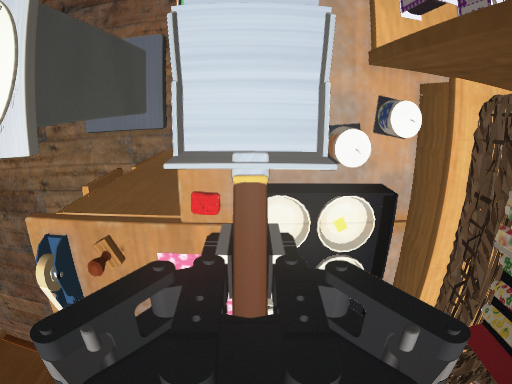

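```bash
python3 - <<'E'
from rig import arm,cams
from h import *
import pickle
p,o=scoop_tcp(-.206,0,-1,[.4073,-.1328,.049],HL,tilt=0); p=np.array([.40735,-.13283,.20395])
arm.reach(p+[0,0,.17],o)
arm.move_straight(p+[0,0,.025],max_speed=.2); arm.hold(.15)
print(arm.move_straight(p+[0,0,-.003],max_speed=.02,guard=2)); s=arm.sense(); print(s["ee_pos"],s["contact_force"].round(2),s["moment"].round(3),s["clock"])
arm.gripper_to(.5); s=arm.sense(); print(s["contact_force"].round(2))
arm.move_straight(p+[0,0,.12],max_speed=.15); arm.hold(.15)
pickle.dump((cams.calibration("wrist"),arm.sense()["ee_pos"]),open("w16.pkl","wb"))
cv2.imwrite("pics/wrist16.png",cams.capture("wrist")[:,:,::-1])
arm.reach([.36,-.30,.42],o); arm.hold(.2); print(arm.sense()["clock"])
for n in("side","top"): cv2.imwrite(f"pics/{n}16.png",cams.capture(n)[:,:,::-1])
b=cv2.resize(cv2.imread("pics/side16.png")[130:260,185:315],None,fx=3,fy=3,interpolation=cv2.INTER_CUBIC)
c=cv2.resize(cv2.imread("pics/top16.png")[115:245,180:310],None,fx=3,fy=3,interpolation=cv2.INTER_CUBIC)
cv2.imwrite("pics/c16.png",np.hstack([b,c]))
E
```

```text
True
[ 0.40723118 -0.13280227  0.20394852] [-0.89  0.35  9.91] [-0.007 -0.104 -0.004] 41.025
[-0.13 -0.31 -0.88]
43.5667
```

View pics/c16.png

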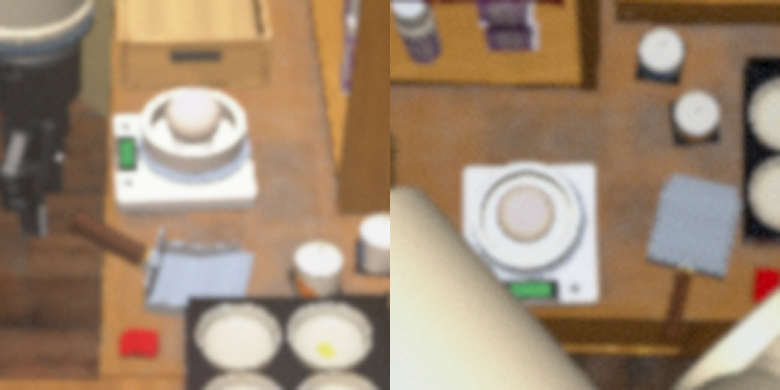

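View pics/wrist16.png

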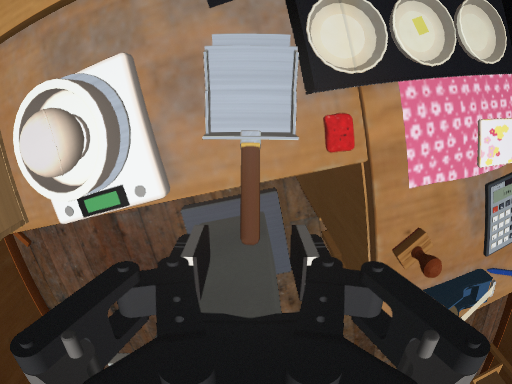

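```bash
python3 - <<'E'
from rig import arm,cams
from h import *
arm.reach([.47,-.07,.42],[np.pi,0,0]); arm.hold(.4)
W=cams.calibration("wrist"); a=cams.capture("wrist")[:,:,::-1].copy(); cv2.imwrite("pics/wrist17.png",a); print(arm.sense()["clock"])
c=proj(W,[.491,.023,.05],True)[0]; x0,y0=(c-75).astype(int); y0=max(y0,0)
o=cv2.resize(a[y0:y0+150,x0:x0+150],None,fx=4,fy=4,interpolation=cv2.INTER_CUBIC); o2=o.copy()
for r,z,cc in((.06,.039,(255,0,0)),(.055,.073,(0,0,255)),(.046,.073,(0,0,255)),(.03,.077,(0,160,0))):
    th=np.linspace(0,6.28,250); X=np.c_[.491+r*np.cos(th),.0225+r*np.sin(th),th*0+z]
    for u,v in (proj(W,X,True)-[x0,y0]+.5)*4: cv2.circle(o,(int(u),int(v)),1,cc,-1)
cv2.imwrite("pics/w17o.png",o)
E
```

```text
45.2833
```

View pics/w17o.png

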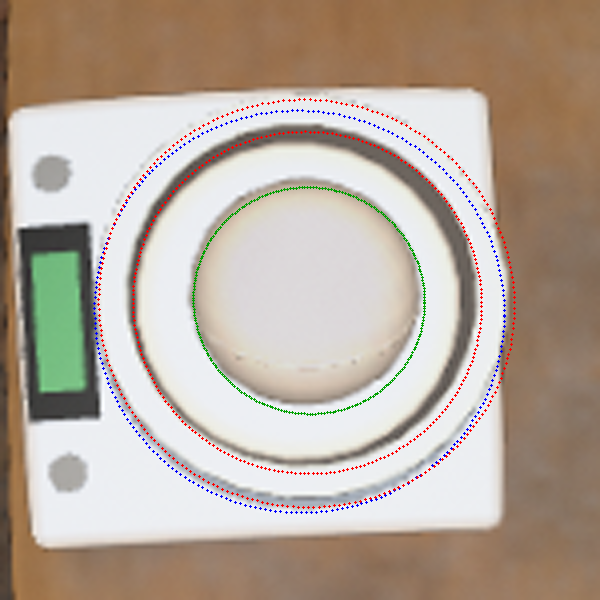

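```bash
python3 - <<'E'
import cv2,numpy as np
a=cv2.imread("pics/wrist17.png"); 
from rig import cams
from h import *
W=cams.calibration("wrist"); c=proj(W,[.491,.023,.05],True)[0]; x0,y0=(c-75).astype(int); y0=max(y0,0); print(x0,y0)
o=a[y0+15:y0+140,x0+10:x0+135].astype(float)
o=np.clip((o-120)*1.9,0,255).astype(np.uint8)
cv2.imwrite("pics/w17c.png",cv2.resize(o,None,fx=4.8,fy=4.8,interpolation=cv2.INTER_CUBIC))
E
```

```text
192 10
```

View pics/w17c.png

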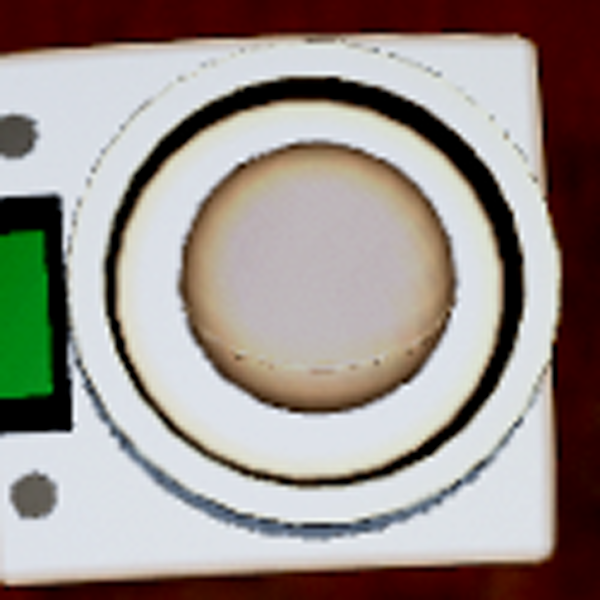

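```bash
python3 - <<'E'
from rig import cams
from h import *
from scipy.optimize import least_squares
W=cams.calibration("wrist"); z=lambda q:np.array(q)/4.8-.4+[202,25]
def fit(pts,zz,r):
    P=np.array([onz(W,z(q),zz,True)[:2] for q in pts])
    f=least_squares(lambda v:np.hypot(P[:,0]-v[0],P[:,1]-v[1])-r,[.49,.02]); return f.x.round(4),(f.fun*1e3).round(1)
print("pan",fit([(90,388),(130,447),(180,497),(230,527),(290,539),(350,535),(410,519),(460,488)],.039,.06))
print("rim out",fit([(70,270),(560,280),(315,38),(150,100),(500,120),(430,480),(200,480),(315,520)],.073,.055))
print("rim in",fit([(106,270),(522,290),(315,77),(315,484)],.073,.046))
E
```

```text
pan (array([0.4919, 0.0239]), array([-0.4, -1.1,  0.1,  1.2,  0.7, -0.1, -0.2, -0.9]))
rim out (array([0.49  , 0.0265]), array([-1. , -1.1, -1.7, -1.8, -1.1, -2.6, -2. ,  0.2]))
rim in (array([0.4895, 0.025 ]), array([-0.3, -0.3, -0.3, -0.3]))
```

```bash
python3 - <<'E'
from rig import arm,job
print(arm.sense()["clock"],arm.sense()["contact_force"].round(2)); job.job_done()
E
```

```text
45.2833 [-0.3   0.22  0.94]
the job is handed in; nothing more can be done
```

The job is handed in at 45.3 s of the 72 s allowed, with the arm clear of everything. I set the dish on the scale's pan and let go. The scoop then took the ball at the bin's +y wall, not in a corner, and tipped it into the dish. The scoop went back flat where it had stood.

- **Ball:** the top, side and wrist pictures show it resting in the middle of the dish, consistent with sitting on the ring. The fingers never touched it. It rolled slowly off a lip held about 3 mm above the dish rim, which I work out as a descent of about 30 mm, though I did not measure it.
- **Dish:** the last wrist picture puts it about 2–3 mm off the pan's centre. I did not nudge it with the ball already in.
- **Scoop and other goods:** the scoop stands flat at its original spot. The candles and charm look unmoved in the last pictures. The sachet and stamp look untouched too, but I compared none of these by measurement.
- **Disagreements:** the cameras differed by 3–8 mm in places on the pan, the scoop handle and the bin. I settled these with closer wrist views and by feeling for contact.

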